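# Move the remotes into the new organiser in the same order

### The arm

A 6-joint arm with a two-finger parallel gripper is mounted at the origin on the work surface. World frame = base frame: x ahead of the robot, y to its left, z up, the work surface at z = 0. Lengths are in mm, angles in rad, forces in N, time in s.
With the tool pointing down it reaches from about 250 to 775 mm from the base axis. Payload 4 kg.
Tool frame: the origin (TCP) lies at the very end of the fingers, on their centre line; the grasp point (between the pads) lies 19 mm behind it; z points along the fingers, y is the direction in which the jaws open and shut (so a half turn about z gives the same grasp; the last joint's range is limited). The gripper opens to 94 mm and grips with 3 to 60 N. Pads are 16 mm wide; open, the fingers measure 119 mm over their backs; the gripper's body (75 mm by 177 mm) begins 78 mm behind the grasp point.
Start: joints at [1.087, 0.087, 1.371, -0, 1.684, -0.103], TCP at [204.426, 510.618, 205.506] pointing down, gripper open.
Joint ranges: [-3.1, 3.1], [-0.76, 2.03], [0.27, 2.55], [-1.08, 4.22], [0.17, 2.65], [-2.57, 2.57]. Speed limits (rad/s): [2.79, 2.79, 3.14, 3.14, 3.14, 3.14].

### API

Orientations are given as a rotation vector (axis times angle).
In Python, from bench import env, imaging gives the robot as it stands.
- The arm moves only by the tool carry_out, never from a script. Its arguments are lists of equal length, an entry for each row: "linear": the shift along the world's x, y, z in m, a list of three; "turn": the turn about the world's z in rad. A call has 1 to 12 rows; each row shifts and turns the commanded pose from where the row before left it; what a row does not reach is not made up. A row lasts 1/12 s, in which the tool goes at most 41.7 mm and 7.16 degrees, less where a joint would pass 70% of its speed; a pose out of reach is approached as far as the arm can. A call with a gripper value outside its range is refused whole. "claw" is the opening, from 0 (shut) to 1 (fully open), set as the call begins (left out, the last holds). The fingers move at their own pace and stop on an object; "newtons" is the grip in N (left out, the last holds). Time passes only in rows, so rows that do not move let the fingers close. It gives the time, the measured TCP pose, the force and the opening at its end, in the units of the state.
- env.observe(): the state, without advancing time (a new reading comes with each control period).
- imaging.grab_frame(name): name is "scene" or "side" or "wrist"; returns the picture (384x512x3 uint8, red, green, blue); there is no depth.
- imaging.camera_info(name): a dict with "intrinsics" (3x3 intrinsics, pixels), "distortion" ([k1, k2, p1, p2, k3] as OpenCV has them; the pictures are not rectified), "camera_from_world" (4x4, takes a point from world to camera coordinates). Camera axes: x right, y down, z forward; pixel columns grow to the right and rows downward; lengths in mm; the calibration is good to about 2 mm. A picture is of the moment at which its call begins: read the wrist's pose just before it. camera_info takes no time and is no camera call; for the wrist camera it gives the pose at the moment of the call.
- env.hand_in(): hands the job in, once; it reports no verdict.
The state is a dict: "t": time; "joint_positions": joint angles; "qd": joint speeds; "joint_efforts": joint torques, N m; "tcp_pos": TCP position; "ee_rot": TCP orientation; "ft_force": force on the tool from outside, world axes, zero at the start; "torque": the same for the moment, N m; "finger_gap": opening from 0.0 (shut) to 1.0 (fully open).
Only numpy, scipy, OpenCV 4.12 (cv2) and the standard library are available. Lean on these libraries where they do the work, as an engineer would, in place of code of your own. Each camera call takes 0.05 s, during which the arm holds its last target. There are 200 camera calls.

### The job

The shelf board taken out of the small cabinet carries a row of four odd grey trays with the TV remote, the stick remote, the lamp remote and the tube of spare batteries. Move all four into the new oak organiser beside it, one to a bay and in the same left-to-right order as seen from the robot, so that everyone finds them where they are used to: each lying flat and lengthways inside its bay, remotes with the buttons up. Set them down rather than let them drop, and leave the porcelain bird standing where it is.

Things in the scene. Friction and masses are not known exactly. Their poses are not given: they have to be found in the camera images.
- tv_remote: The longest remote: black plastic bar 180 x 46 x 22 mm with many small grey buttons. Origin: centre of its underside; x along its length, y across it, z up out of the button side.
- stick_remote: Slim grey plastic remote with half-round ends, 135 x 34 x 22 mm, a black round pad and a few black buttons. Origin: centre of its underside; x along its length, y across it, z up out of the button side.
- lamp_remote: Short white plastic remote 90 x 44 x 22 mm with one large round button and two small square ones. Origin: centre of its underside; x along its length, y across it, z up out of the button side.
- battery_tube: Clear round tube, 28 mm in diameter, with two batteries in it and a square black cap 28 x 28 mm, 12 mm long, on each end; 118 mm long in all. It lies on the flats of its caps and does not roll. Origin: middle of the tube, on its axis, 14 mm above what it lies on; x along its length.
- tv_tray: Fixed open grey plastic tray in which the TV remote lies at the start, 202 (x) x 66 (y) x 11 mm outside, floor and walls 3 mm. Origin: centre of its underside, on the shelf board 10 mm above the sideboard; x along it away from the robot, y left along the row. The four trays stand in a row 78 mm apart, centre to centre, in an order that changes.
- stick_tray: Fixed open grey plastic tray in which the stick remote lies at the start, 157 (x) x 54 (y) x 11 mm outside, floor and walls 3 mm. Origin: centre of its underside, on the shelf board 10 mm above the sideboard; x along it away from the robot, y left along the row. The four trays stand in a row 78 mm apart, centre to centre, in an order that changes.
- lamp_tray: Fixed open grey plastic tray in which the lamp remote lies at the start, 112 (x) x 64 (y) x 11 mm outside, floor and walls 3 mm. Origin: centre of its underside, on the shelf board 10 mm above the sideboard; x along it away from the robot, y left along the row. The four trays stand in a row 78 mm apart, centre to centre, in an order that changes.
- battery_tray: Fixed open grey plastic tray in which the battery tube lies at the start, 140 (x) x 48 (y) x 11 mm outside, floor and walls 3 mm. Origin: centre of its underside, on the shelf board 10 mm above the sideboard; x along it away from the robot, y left along the row. The four trays stand in a row 78 mm apart, centre to centre, in an order that changes.
- organiser: Fixed oak organiser, grey felt floor, 216 (x) x 316 mm (y), empty, left or right of the shelf board. Four bays 200 mm (x) x 74 mm (y), centred at x = 0 and, from the left, y = +117, +39, -39, -117 mm. Floor 6 mm above its underside; dividers (4 mm thick) and end rails (8 mm) reach 14 mm. Origin: centre of its underside; x away from the robot, y to the left, z up.
- porcelain_bird: White porcelain bird on a round foot 48 mm wide, about 100 mm long and 72 mm high, loose, standing just behind the organiser (farther from the robot). Leave it alone. Origin: centre of its underside; z up.
There are look-alikes about, which are no part of the job. What is shaped like the battery_tube but purple or turquoise is not meant.

How it is judged:
By the outcome, as a careful person would: the job done as asked, in the order asked, and still so for the second after the job is handed in, with the robot touching nothing.
It also fails if it takes over 93 s, if anything falls off the work surface, if the arm or the gripper's body presses on something with over 40 N, if the wrist force passes 120 N, or if a joint passes its speed limit or range.

## Working session

There is one attempt and no reset: what is moved stays moved. The work goes in short steps, Python scripts to look and compute and a tool call to move; the robot and the scene stay as the last step left them, time stands still between calls to the robot, and variables do not carry over. Pictures are saved under pics/ and viewed, about 12 in all and at most 16, crops included, and the job is handed in when it is done.

Besides the shell and the picture viewer there is one more tool, called after "Call:" as name([rows], argument=value, ...), one row to a line, values as JSON. carry_out: Moves the arm, as the interface text tells. Its arguments: {"type":"object","properties":{"linear":{"type":"array","items":{"type":"array","items":{"type":"number"}}},"turn":{"type":"array","items":{"type":"number"}},"claw":{"type":"number"},"newtons":{"type":"number"}},"required":["linear","turn"]}

```bash
mkdir -p pics; ls; cat > h.py <<'E'
import numpy as np, cv2
from bench import env, imaging
def snap(cam,name,crop=None,scale=1.5):
    info=imaging.camera_info(cam); im=imaging.grab_frame(cam)
    np.savez(f'pics/{name}.npz',im=im,K=info['intrinsics'],D=info['distortion'],T=info['camera_from_world'])
    o=im[:,:,::-1]
    if crop: o=o[crop[1]:crop[3],crop[0]:crop[2]]
    cv2.imwrite(f'pics/{name}.png',cv2.resize(o,None,fx=scale,fy=scale,interpolation=cv2.INTER_CUBIC))
def ray(name,uv,z):
    d=np.load(f'pics/{name}.npz'); T=d['T']
    p=cv2.undistortPoints(np.array(uv,float).reshape(-1,1,2),d['K'],d['D'].astype(float)).reshape(-1,2)
    R=T[:3,:3]; c=-R.T@T[:3,3]
    r=np.c_[p,np.ones(len(p))]@R
    z=np.broadcast_to(z,len(p))
    return c+r*((z-c[2])/r[:,2])[:,None]
def proj(name,P):
    d=np.load(f'pics/{name}.npz'); T=d['T']
    return cv2.projectPoints(np.array(P,float),cv2.Rodrigues(T[:3,:3])[0],T[:3,3],d['K'],d['D'].astype(float))[0].reshape(-1,2)
E
python3 - <<'E'
from h import *
snap('scene','s0'); snap('wrist','w0')
print(env.observe())
for c in('scene','side','wrist'):
    T=imaging.camera_info(c)['camera_from_world'];print(c,(-T[:3,:3].T@T[:3,3]).round())
E
```

```text
pics
{'t': 0.1, 'joint_positions': array([ 1.08691429e+00,  8.78722277e-02,  1.37206930e+00, -1.71506586e-05,
        1.68359906e+00, -1.03117827e-01]), 'qd': array([-0.00041054, -0.00130209, -0.00393427, -0.00224062,  0.00060567,
        0.00012018]), 'joint_efforts': array([ 1.99478251e-03, -3.41252625e+01, -3.03302693e+01,  7.19877868e-02,
        3.04335065e-02, -1.01553749e-04]), 'tcp_pos': array([204.18881048, 510.17056859, 204.44322388]), 'ee_rot': array([-5.94395631e-01, -3.08429109e+00,  2.93620536e-03]), 'ft_force': array([-0.13836717,  0.02044304, -0.16320784]), 'torque': array([ 0.04733344, -0.02800811,  0.00011649]), 'finger_gap': 1.004714633122588}
scene [1257. -587. 1249.]
side [197. 683. 983.]
wrist [139. 536. 385.]
```

View pics/s0.png

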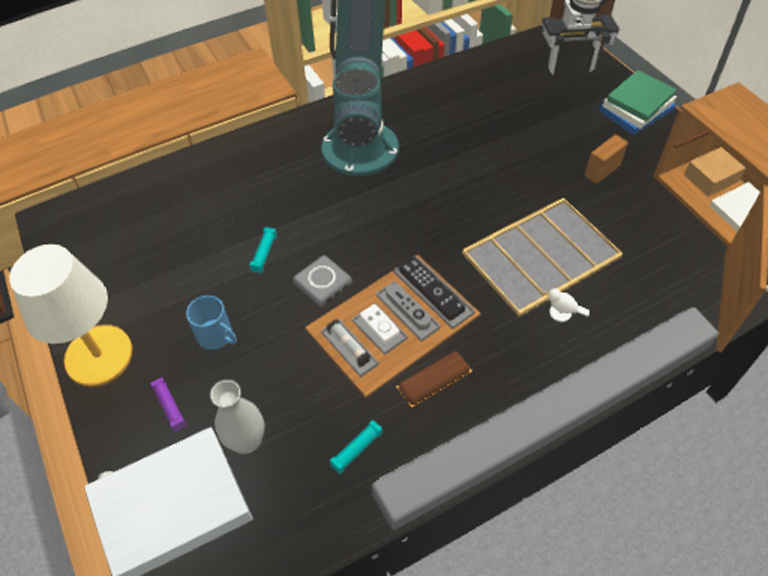

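View pics/w0.png

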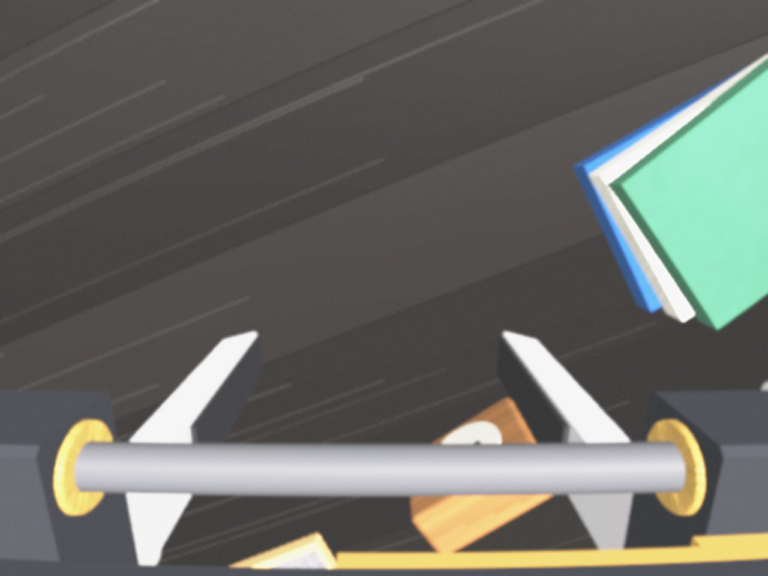

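The scene shows the row as seen from the robot, left to right: TV, stick, lamp, tube. The organiser is to its left, with corners near (465,250), (563,200), (621,254) and (521,311). The wrist view shows only fingers and clutter.

```bash
python3 - <<'E'
from h import *
snap('side','d0')
im=np.load('pics/s0.npz')['im'][:,:,::-1][125:270,195:425]
cv2.imwrite('pics/s0c.png',cv2.resize(im,None,fx=3.4,fy=3.4,interpolation=cv2.INTER_CUBIC))
f=1/1.5
print('org',ray('s0',np.array([[465,250],[563,200],[621,254],[521,311]])*f,14).round())
print('board',ray('s0',np.array([[307,328],[417,256],[479,312],[365,394]])*f,10).round())
E
```

```text
org [[447.  47.  14.]
 [430. 352.  14.]
 [638. 366.  14.]
 [654.  62.  14.]]
board [[ 462. -368.   10.]
 [ 405.  -59.   10.]
 [ 609.  -19.   10.]
 [ 665. -332.   10.]]
```

View pics/d0.png

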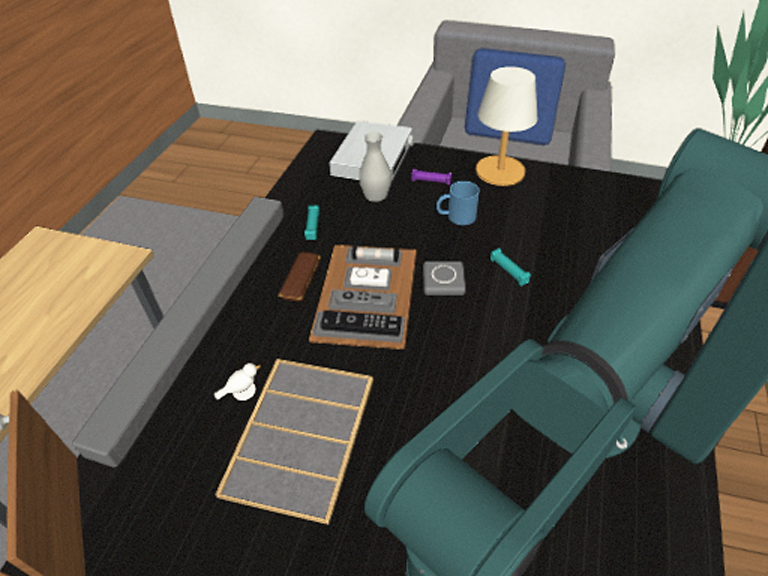

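View pics/s0c.png

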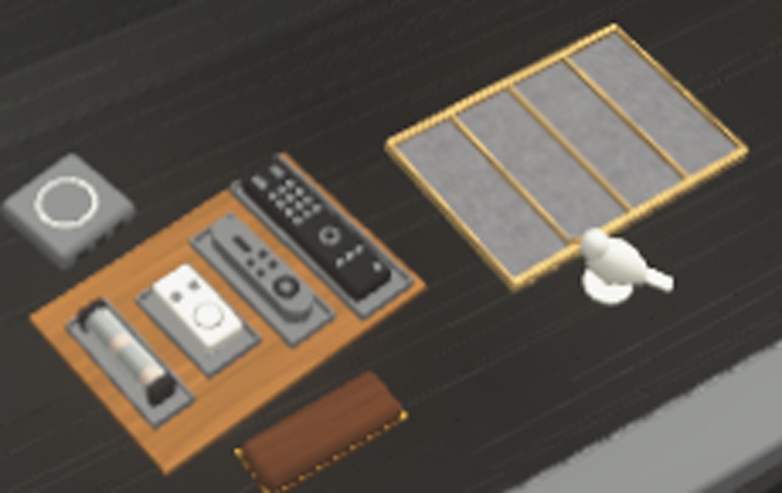

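The side and crop views agree: the row runs tv, stick, lamp, tube from the organiser outwards. The bird stands behind the organiser's right bay, around crop (605,270). Next I fit the poses from the crop corners.

```bash
python3 - <<'E'
from h import *
c=lambda a:(np.array(a,float)+.5)/3.4-.5+[195,125]
f=lambda a:(np.array(a,float)+.5)/1.5-.5
o=ray('s0',c([[387,146],[615,26],[748,150],[514,288]]),14)
def rep(n,o):
    ctr=o.mean(0); y=(o[1]-o[0]+o[2]-o[3]); x=(o[3]-o[0]+o[2]-o[1])
    print(n,ctr.round(1),'yaw_y',np.degrees(np.arctan2(-y[0],y[1])).round(1),'yaw_x',np.degrees(np.arctan2(x[1],x[0])).round(1),'size',(np.hypot(*x[:2])/2).round(),(np.hypot(*y[:2])/2).round())
rep('org',o)
# order: near-right(-y), near-left, far-left, far-right
rep('org_side',ray('d0',f([[372,377],[328,523],[217,494],[277,360]]),14))
rep('tvtop',ray('s0',c([[242,182],[283,160],[393,275],[358,303]]),35))
rep('lamptop',ray('s0',c([[150,281],[184,263],[228,321],[193,347]]),35))
rep('battray',ray('s0',c([[66,323],[104,300],[193,398],[155,427]]),21))
rep('board_side',ray('d0',f([[415,249],[406,348],[310,342],[336,246]]),10))
print('stick',ray('s0',c([[216,228],[305,315]]),30).round())
print('bird foot',ray('s0',c([[605,288]]),0).round())
E
```

```text
org [542.5 204.6  14. ] yaw_y 3.9 yaw_x 3.5 size 211.0 317.0
org_side [541.3 209.6  14. ] yaw_y 3.6 yaw_x 3.0 size 213.0 313.0
tvtop [516.4 -85.5  35. ] yaw_y 9.0 yaw_x 7.3 size 178.0 49.0
lamptop [ 531.5 -236.6   35. ] yaw_y 8.4 yaw_x 2.0 size 82.0 41.0
battray [ 553.3 -312.2   21. ] yaw_y 10.2 yaw_x 9.4 size 140.0 45.0
board_side [ 532.8 -189.1   10. ] yaw_y 10.6 yaw_x 11.5 size 211.0 325.0
stick [[ 464. -170.   30.]
 [ 595. -146.   30.]]
bird foot [[696. 138.   0.]]
```

Call:
carry_out([
  [0.017,-0.029,0.004],
  [0.017,-0.029,0.004],
  [0.017,-0.029,0.004],
  [0.017,-0.029,0.004],
  [0.017,-0.029,0.004],
  [0.017,-0.029,0.004],
  [0.017,-0.029,0.004],
  [0.017,-0.029,0.004],
  [0.017,-0.029,0.004],
  [0.017,-0.029,0.004],
  [0.017,-0.029,0.004],
  [0.017,-0.029,0.004],
], turn=[0.0235,0.0235,0.0235,0.0235,0.0235,0.0235,0.0235,0.0235,0.0235,0.0235,0.0235,0.0235], claw=0.65, newtons=20)

```text
t: 1.15
tcp_pos: [408.8, 161.0, 253.5]
ee_rot: [-0.153, -3.138, -0.0]
ft_force: [1.3, 0.4, -0.5]
finger_gap: 0.651
```

Call:
carry_out([
  [0.017,-0.029,0.004],
  [0.017,-0.029,0.004],
  [0.017,-0.029,0.004],
  [0.017,-0.029,0.004],
  [0.017,-0.029,0.004],
  [0.017,-0.029,0.004],
  [0.017,-0.029,0.004],
  [0.017,-0.029,0.004],
  [0.017,-0.029,0.004],
  [0.017,-0.029,0.004],
  [0.017,-0.029,0.004],
  [0.017,-0.029,0.004],
  [0,0,0],
], turn=[0.0235,0.0235,0.0235,0.0235,0.0235,0.0235,0.0235,0.0235,0.0235,0.0235,0.0235,0.0235,0])

```text
invalid input at $: expected 1 to 12 rows
```

Call:
carry_out([
  [0.018,-0.03,0.004],
  [0.018,-0.03,0.004],
  [0.018,-0.03,0.004],
  [0.018,-0.03,0.004],
  [0.018,-0.03,0.004],
  [0.018,-0.03,0.004],
  [0.018,-0.03,0.004],
  [0.018,-0.03,0.004],
  [0.018,-0.03,0.004],
  [0.018,-0.03,0.004],
  [0.018,-0.03,0.004],
  [0,0,0],
], turn=[0.0255,0.0255,0.0255,0.0255,0.0255,0.0255,0.0255,0.0255,0.0255,0.0255,0.0255,0])

```text
t: 2.15
tcp_pos: [608.2, -173.0, 294.3]
ee_rot: [0.277, -3.126, 0.001]
ft_force: [0.1, -0.1, -1.3]
finger_gap: 0.65
```

```bash
python3 - <<'E'
from h import *
o=env.observe();print(o['tcp_pos'],o['ee_rot'],o['joint_positions'])
snap('wrist','w1')
E
```

```text
[ 608.19219108 -172.98489645  294.30334871] [ 2.76835182e-01 -3.12640376e+00  1.22400815e-03] [-3.65627486e-01  2.80873758e-01  9.71307459e-01 -2.10470265e-03
  1.89172544e+00 -2.11371971e+00]
```

View pics/w1.png

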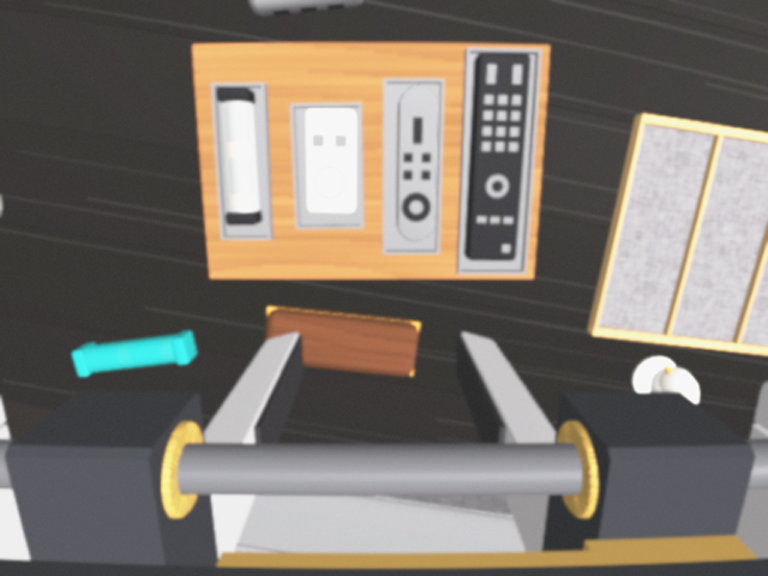

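The wrist view shows all four items: tube at about (239,155), lamp (331,160), stick (417,162), TV (497,157). The organiser's right end is at (637,114)–(591,334).

```bash
python3 - <<'E'
from h import *
f=lambda a:(np.array(a,float)+.5)/1.5-.5
def rep(n,z,a):
    o=ray('w1',f(a),z)
    ctr=o.mean(0); y=(o[1]-o[0]+o[2]-o[3]); x=(o[3]-o[0]+o[2]-o[1])
    print(n,ctr.round(1),'yaw_y',np.degrees(np.arctan2(-y[0],y[1])).round(1),'yaw_x',np.degrees(np.arctan2(x[1],x[0])).round(1),'size',(np.hypot(*x[:2])/2).round(),(np.hypot(*y[:2])/2).round())
rep('tv',35,[[478,54],[529,55],[517,259],[465,258]])
rep('stick',35,[[399,84],[436,84],[435,241],[397,241]])
rep('lamp',35,[[305,107],[356,107],[357,213],[306,213]])
rep('bat',41,[[217,88],[254,89],[262,222],[225,223]])
rep('board',10,[[192,43],[550,44],[533,279],[209,279]])
print('org right side',ray('w1',f([[637,114],[591,334],[721,134],[668,335]]),14).round())
o=np.array([542,207]);t=np.radians(3.6)
print(o+np.array([[x*np.cos(t)-y*np.sin(t),x*np.sin(t)+y*np.cos(t)] for x,y in[(-108,-158),(108,-158),(-100,-78),(100,-78)]]).round())
E
```

```text
tv [511.8 -84.8  35. ] yaw_y 9.4 yaw_x 9.5 size 176.0 46.0
stick [ 528.3 -154.3   35. ] yaw_y 10.2 yaw_x 10.5 size 135.0 33.0
lamp [ 538.3 -229.6   35. ] yaw_y 10.0 yaw_x 9.4 size 91.0 45.0
bat [ 548.8 -308.4   41. ] yaw_y 9.7 yaw_x 10.1 size 114.0 33.0
board [ 536.1 -194.6   10. ] yaw_y 10.0 yaw_x 9.9 size 216.0 321.0
org right side [[446.  38.  14.]
 [659.  54.  14.]
 [447. 123.  14.]
 [646. 134.  14.]]
[[444.  43.]
 [660.  56.]
 [447. 123.]
 [647. 135.]]
```

Call:
carry_out([
  [-0.012,0.011,-0.029],
  [-0.012,0.011,-0.029],
  [-0.012,0.011,-0.029],
  [-0.012,0.011,-0.029],
  [-0.012,0.011,-0.029],
  [-0.012,0.011,-0.029],
  [-0.012,0.011,-0.029],
  [-0.012,0.011,-0.029],
  [0,0,0],
  [0,0,0],
], turn=[0,0,0,0,0,0,0,0,0,0])

```text
t: 3.03
tcp_pos: [508.2, -77.9, 64.0]
ee_rot: [0.287, -3.124, -0.002]
ft_force: [0.4, -1.6, -0.2]
finger_gap: 0.649
```

```bash
python3 - <<'E'
from h import *
print(env.observe()['tcp_pos'])
snap('wrist','w2')
E
```

```text
[508.15761276 -77.88723121  64.04779286]
```

View pics/w2.png

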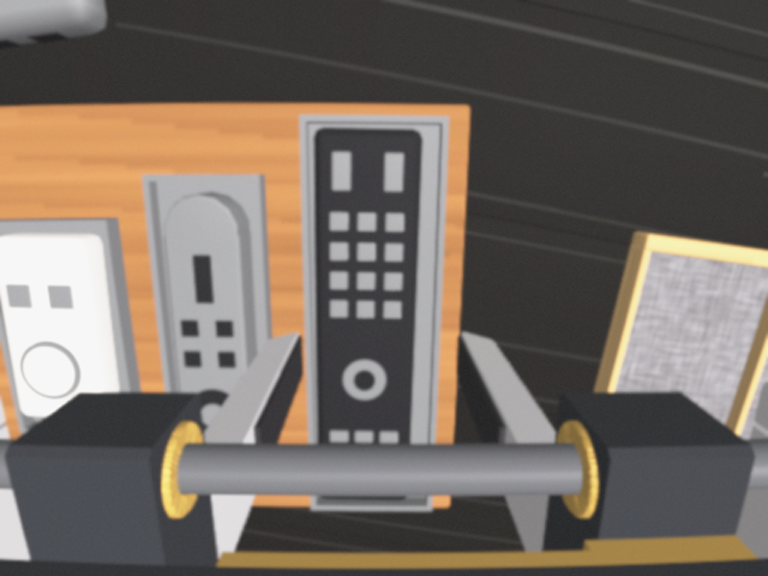

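```bash
python3 - <<'E'
from h import *
f=lambda a:(np.array(a,float)+.5)/1.5-.5
print(ray('w2',f([[315,130],[421,130],[364,380],[435,440]]),35).round(1))
print(proj('w2',[[508.2,-77.9,64]])*1.5)
print(ray('w2',f([[380,335]]),64).round(1))
print('org corner',ray('w2',f([[636,234]]),14).round(1))
E
```

```text
[[ 428.1 -120.5   35. ]
 [ 420.1  -77.2   35. ]
 [ 534.6  -80.9   35. ]
 [ 559.6  -41.3   35. ]]
[[380.68991001 351.26782721]]
[[501.4 -79.5  64. ]]
org corner [[445.3  36.8  14. ]]
```

Call:
carry_out([
  [0.004,-0.006,0],
  [0,0,-0.01],
  [0,0,-0.01],
  [0,0,-0.01],
  [0,0,-0.01],
  [0,0,0],
  [0,0,0],
], turn=[0,0,0,0,0,0,0])

```text
t: 3.67
tcp_pos: [513.4, -85.1, 24.0]
ee_rot: [0.285, -3.126, -0.002]
ft_force: [-0.3, 0.2, -0.4]
finger_gap: 0.647
```

Call:
carry_out([
  [0,0,0],
  [0,0,0],
  [0,0,0],
  [0,0,0],
  [0,0,0],
  [0,0,0],
  [0,0,0],
  [0,0,0],
], turn=[0,0,0,0,0,0,0,0], claw=0.3, newtons=25)

```text
t: 4.33
tcp_pos: [514.8, -85.3, 26.0]
ee_rot: [-0.285, 3.128, 0.0]
ft_force: [-0.2, 1.1, 1.9]
finger_gap: 0.485
```

Call:
carry_out([
  [0,0,0.005],
  [0,0,0.01],
  [0,0,0.015],
  [0,0,0.02],
  [0,0,0.02],
  [0,0,0.02],
  [0,0,0.02],
  [0,0,0.01],
  [0,0,0],
], turn=[0,0,0,0,0,0,0,0,0])

```text
t: 5.08
tcp_pos: [516.1, -86.0, 149.0]
ee_rot: [-0.284, 3.123, -0.004]
ft_force: [0.5, -0.3, -0.9]
finger_gap: 0.484
```

Call:
carry_out([
  [0.002,0.015,0],
  [0.003,0.025,0],
  [0.003,0.03,0],
  [0.003,0.03,0],
  [0.003,0.03,0],
  [0.003,0.03,0],
  [0.003,0.03,0],
  [0.003,0.03,0],
  [0.003,0.03,0],
  [0.003,0.025,0],
  [0.003,0.015,0],
  [0,0,0],
], turn=[-0.01,-0.01,-0.01,-0.01,-0.01,-0.01,-0.01,-0.01,-0.01,-0.01,-0.01,0])

```text
t: 6.08
tcp_pos: [545.5, 207.5, 143.3]
ee_rot: [0.118, -3.136, -0.001]
ft_force: [0.0, -0.6, -1.6]
finger_gap: 0.488
```

```bash
python3 - <<'E'
from h import *
o=env.observe();print(o['tcp_pos'],o['ee_rot'],o['finger_gap'])
snap('wrist','w3'); snap('side','d3')
E
```

```text
[545.51580518 207.51650021 143.34620319] [ 1.18199461e-01 -3.13635550e+00 -1.15345994e-03] 0.48835598856796825
```

View pics/w3.png

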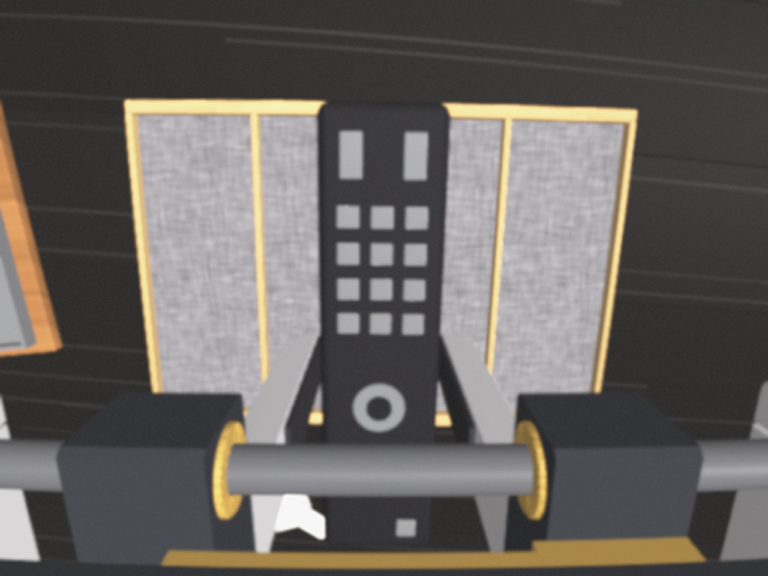

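The TV remote is held straight, with its near end at (322–447,105). The organiser's near corners are at (125,101) and (637,110).

```bash
python3 - <<'E'
from h import *
f=lambda a:(np.array(a,float)+.5)/1.5-.5
p=ray('w3',f([[125,101],[637,110],[157,392],[598,392]]),14);print(p.round(1))
y=p[1]-p[0];a=np.arctan2(-y[0],y[1]);print(np.degrees(a),np.hypot(*y[:2]))
x=np.array([np.cos(a),np.sin(a)]);c=(p[0]+p[1])[:2]/2+108*x;print('ctr',c)
for b in(117,39,-39,-117):print((c+b*np.array([-x[1],x[0]])).round(1))
print('remote near',ray('w3',f([[322,105],[447,105]]),152).round(1))
E
```

```text
[[444.6  42.7  14. ]
 [426.  357.7  14. ]
 [638.   56.3  14. ]
 [614.7 367.6  14. ]]
3.366629154154146 315.55754532160734
ctr [543.11608628 206.57280943]
[536.2 323.4]
[540.8 245.5]
[545.4 167.6]
[550.   89.8]
remote near [[455.8 180.8 152. ]
 [452.6 222.8 152. ]]
```

Call:
carry_out([
  [-0.001,0.016,0],
  [-0.002,0.025,0],
  [-0.002,0.03,0],
  [-0.002,0.027,0],
  [-0.001,0.018,0],
  [0,0,-0.01],
  [0,0,-0.02],
  [0,0,-0.03],
  [0,0,-0.03],
  [0,0,-0.01],
  [0,0,0],
  [0,0,0],
], turn=[-0.003,-0.003,-0.003,-0.003,-0.002,0,0,0,0,0,0,0])

```text
t: 7.18
tcp_pos: [538.5, 319.2, 45.2]
ee_rot: [0.088, -3.139, 0.001]
ft_force: [0.3, -0.4, -1.3]
finger_gap: 0.485
```

```bash
python3 - <<'E'
from h import *
o=env.observe();print(o['tcp_pos'],o['ee_rot'],o['finger_gap'])
snap('wrist','w4')
E
```

```text
[538.47137483 319.23466631  45.1836808 ] [ 8.84609184e-02 -3.13916089e+00  1.41364633e-03] 0.4850877969581405
```

View pics/w4.png

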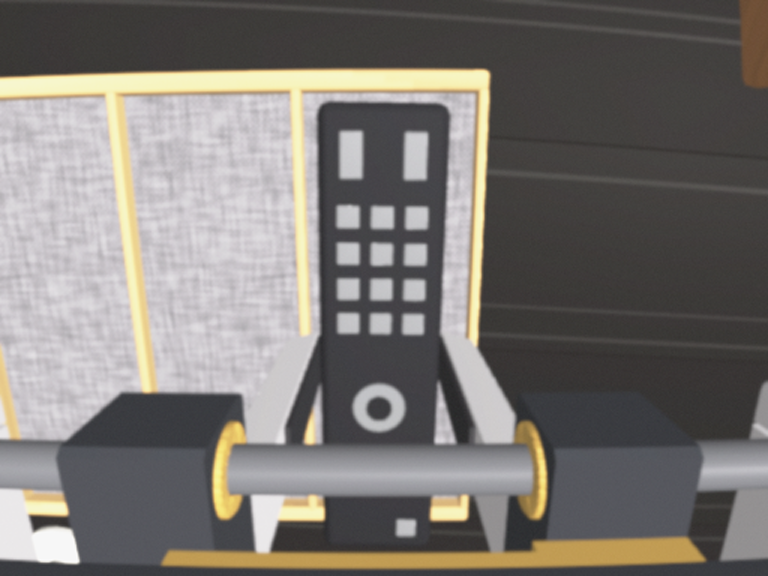

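```bash
python3 - <<'E'
from h import *
f=lambda a:(np.array(a,float)+.5)/1.5-.5
p=ray('w4',f([[489,71],[297,80],[470,345],[305,330]]),14);print(p.round(1))
q=ray('w4',f([[321,104],[448,104],[328,412],[438,412]]),[55,55,55,55]);print(q.round(1))
t=np.radians(3.5);R=np.array([[np.cos(t),np.sin(t)],[-np.sin(t),np.cos(t)]])
print('in org frame, from outer near-left corner', ((q-p[0])[:,:2]@R.T+[-108,158]).round(1))
E
```

```text
[[426.2 357.4  14. ]
 [434.2 278.9  14. ]
 [545.1 361.4  14. ]
 [542.1 284.5  14. ]]
[[448.1 294.1  55. ]
 [445.7 336.5  55. ]
 [561.1 299.9  55. ]
 [558.7 342.8  55. ]]
in org frame, from outer near-left corner [[-90.   93.4]
 [-89.8 135.9]
 [ 23.1  92.4]
 [ 23.4 135.3]]
```

Call:
carry_out([
  [0,0.0025,0],
  [0,0,-0.008],
  [0,0,-0.008],
  [0,0,-0.006],
  [0,0,-0.002],
  [0,0,-0.001],
  [0,0,0],
  [0,0,0],
], turn=[0,0,0,0,0,0,0,0])

```text
t: 7.9
tcp_pos: [538.5, 323.2, 20.5]
ee_rot: [-0.091, 3.14, 0.0]
ft_force: [-0.1, 0.0, -1.0]
finger_gap: 0.485
```

Call:
carry_out([
  [0,0,-0.001],
  [0,0,0],
  [0,0,0],
], turn=[0,0,0])

```text
t: 8.15
tcp_pos: [538.6, 323.2, 19.7]
ee_rot: [-0.091, 3.14, 0.0]
ft_force: [-0.7, -0.6, -1.8]
finger_gap: 0.486
```

Call:
carry_out([
  [0,0,-0.001],
  [0,0,0],
  [0,0,0],
], turn=[0,0,0])

```text
t: 8.4
tcp_pos: [538.7, 323.2, 19.1]
ee_rot: [-0.091, 3.139, 0.001]
ft_force: [-0.6, -0.6, 0.6]
finger_gap: 0.486
```

Call:
carry_out([
  [0,0,-0.001],
  [0,0,0],
  [0,0,0],
], turn=[0,0,0])

```text
t: 8.65
tcp_pos: [538.8, 323.3, 19.1]
ee_rot: [-0.091, 3.139, 0.001]
ft_force: [-1.1, -0.6, 5.1]
finger_gap: 0.488
```

Call:
carry_out([
  [0,0,-0.001],
  [0,0,0],
  [0,0,0],
], turn=[0,0,0])

```text
t: 8.9
tcp_pos: [538.8, 323.3, 19.1]
ee_rot: [-0.091, 3.139, 0.001]
ft_force: [-3.2, -2.2, 8.5]
finger_gap: 0.486
```

Call:
carry_out([
  [0,0,0],
  [0,0,0],
  [0,0,0],
  [0,0,0],
  [0,0,0.01],
  [0,0,0.02],
  [0,0,0.03],
  [0,0,0.03],
  [0,0,0.02],
], turn=[0,0,0,0,0,0,0,0,0], claw=0.65)

```text
t: 9.65
tcp_pos: [539.4, 323.6, 130.4]
ee_rot: [-0.091, 3.137, 0.003]
ft_force: [0.7, 0.5, 0.0]
finger_gap: 0.651
```

Call:
carry_out([
  [0,-0.015,0],
  [-0.001,-0.025,0],
  [-0.001,-0.03,0],
  [-0.001,-0.03,0],
  [-0.001,-0.03,0],
  [-0.001,-0.03,0],
  [-0.001,-0.03,0],
  [-0.001,-0.03,0],
  [-0.001,-0.03,0],
  [-0.001,-0.03,0],
  [0,-0.03,0],
  [0,-0.03,0],
], turn=[0.01,0.01,0.01,0.01,0.01,0.01,0.01,0.01,0.01,0.01,0.01,0.01])

```text
t: 10.65
tcp_pos: [529.3, -18.3, 127.3]
ee_rot: [-0.28, 3.128, -0.0]
ft_force: [0.8, -0.3, 0.3]
finger_gap: 0.647
```

Call:
carry_out([
  [0,-0.03,0],
  [-0.001,-0.03,0],
  [-0.001,-0.03,0],
  [0,-0.03,0],
  [0,-0.015,0],
  [0,-0.003,-0.02],
  [0,0,-0.02],
  [0,0,-0.02],
  [0,0,0],
  [0,0,0],
], turn=[0,0,0,0,0,0,0,0,0,0])

```text
t: 11.48
tcp_pos: [526.6, -154.6, 65.9]
ee_rot: [0.278, -3.127, -0.002]
ft_force: [0.3, 0.5, 0.8]
finger_gap: 0.646
```

```bash
python3 - <<'E'
from h import *
o=env.observe();print(o['tcp_pos'],o['ee_rot'],o['finger_gap'])
snap('wrist','w5')
E
```

```text
[ 526.64077324 -154.61428197   65.88483223] [ 2.78436610e-01 -3.12696392e+00 -2.01640331e-03] 0.6464989707934214
```

View pics/w5.png

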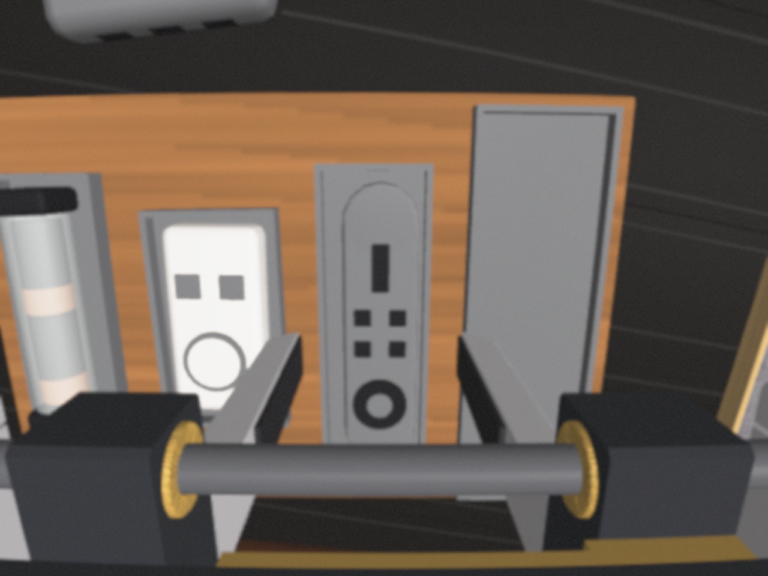

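Call:
carry_out([
  [0.001,0,-0.011],
  [0,0,-0.01],
  [0,0,-0.01],
  [0,0,-0.01],
  [0,0,0],
  [0,0,0],
], turn=[0,0,0,0,0,0])

```text
t: 12.03
tcp_pos: [527.5, -154.5, 24.2]
ee_rot: [0.279, -3.127, -0.002]
ft_force: [0.2, -0.3, -1.0]
finger_gap: 0.649
```

Call:
carry_out([
  [0,0,0],
  [0,0,0],
  [0,0,0],
  [0,0,0],
  [0,0,0],
  [0,0,0],
  [0,0,0],
  [0,0,0],
], turn=[0,0,0,0,0,0,0,0], claw=0.2)

```text
t: 12.7
tcp_pos: [528.7, -154.9, 26.0]
ee_rot: [-0.279, 3.128, -0.0]
ft_force: [-0.1, 0.7, 2.2]
finger_gap: 0.357
```

Call:
carry_out([
  [0,0,0.005],
  [0,0,0.01],
  [0,0,0.015],
  [0,0,0.02],
  [0,0,0.02],
  [0,0,0.02],
  [0,0,0.01],
  [0,0,0],
], turn=[0,0,0,0,0,0,0,0])

```text
t: 13.37
tcp_pos: [530.2, -155.6, 129.2]
ee_rot: [-0.278, 3.123, -0.005]
ft_force: [-0.4, -0.5, 0.1]
finger_gap: 0.353
```

Call:
carry_out([
  [0.001,0.015,0],
  [0.001,0.025,0],
  [0.001,0.03,0],
  [0.001,0.03,0],
  [0.001,0.03,0],
  [0.001,0.03,0],
  [0.001,0.03,0],
  [0.001,0.03,0],
  [0.001,0.03,0],
  [0.001,0.03,0],
  [0.001,0.03,0],
  [0.001,0.03,0],
], turn=[-0.01,-0.01,-0.01,-0.01,-0.01,-0.01,-0.01,-0.01,-0.01,-0.01,-0.01,-0.008])

```text
t: 14.37
tcp_pos: [539.4, 186.4, 123.8]
ee_rot: [0.093, -3.138, 0.001]
ft_force: [-0.1, -0.3, -1.0]
finger_gap: 0.361
```

Call:
carry_out([
  [0.001,0.03,0],
  [0,0.02,0],
  [0,0.01,0],
  [0,0,-0.01],
  [0,0,-0.02],
  [0,0,-0.02],
  [0,0,-0.02],
  [0,0,-0.01],
  [0,0,0],
  [0,0,0],
], turn=[0,0,0,0,0,0,0,0,0,0])

```text
t: 15.2
tcp_pos: [541.0, 243.9, 44.6]
ee_rot: [0.092, -3.138, 0.001]
ft_force: [0.5, -0.8, 0.1]
finger_gap: 0.361
```

```bash
python3 - <<'E'
from h import *
o=env.observe();print(o['tcp_pos'],o['ee_rot'],o['finger_gap'])
snap('wrist','w6')
E
```

```text
[540.99364975 243.93609789  44.58356808] [ 9.19839783e-02 -3.13832586e+00  1.33232710e-03] 0.361050162699647
```

View pics/w6.png

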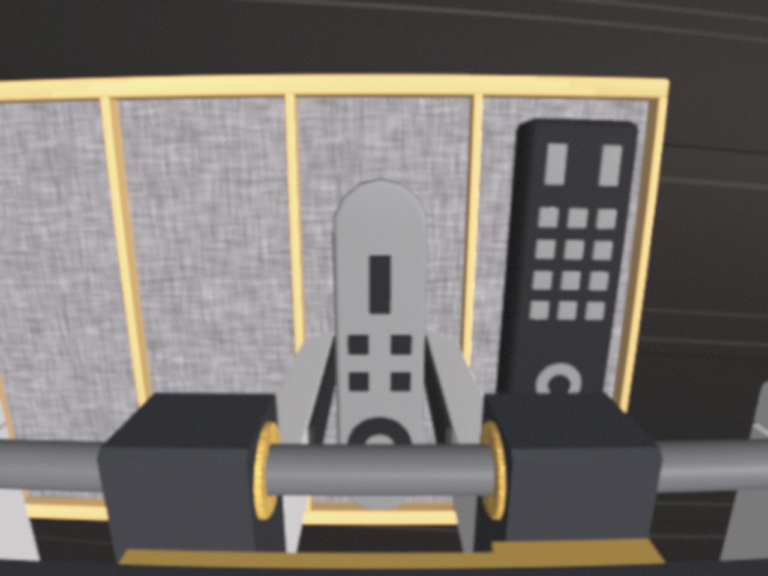

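The TV remote lies in bay 1 at (575,260), and the stick is centred over bay 2 at (380,260).

Call:
carry_out([
  [0,0.001,-0.008],
  [0,0,-0.008],
  [0,0,-0.006],
  [0,0,-0.002],
  [0,0,-0.001],
  [0,0,-0.001],
  [0,0,-0.001],
  [0,0,-0.001],
  [0,0,0],
  [0,0,0],
], turn=[0,0,0,0,0,0,0,0,0,0])

```text
t: 16.08
tcp_pos: [541.6, 246.2, 19.0]
ee_rot: [-0.094, 3.14, 0.0]
ft_force: [-3.2, -1.4, 5.7]
finger_gap: 0.357
```

Call:
carry_out([
  [0,0,-0.0005],
  [0,0,0],
  [0,0,0],
], turn=[0,0,0])

```text
t: 16.33
tcp_pos: [541.5, 246.2, 19.0]
ee_rot: [-0.094, 3.139, 0.0]
ft_force: [-4.0, -0.5, 7.9]
finger_gap: 0.358
```

Call:
carry_out([
  [0,0,0],
  [0,0,0],
  [0,0,0],
  [0,0,0],
  [0,0,0.01],
  [0,0,0.02],
  [0,0,0.03],
  [0,0,0.03],
  [0,0,0.02],
], turn=[0,0,0,0,0,0,0,0,0], claw=0.63)

```text
t: 17.08
tcp_pos: [542.6, 246.5, 130.9]
ee_rot: [-0.094, 3.136, 0.002]
ft_force: [0.2, 0.4, 0.2]
finger_gap: 0.628
```

Call:
carry_out([
  [0,-0.015,0],
  [-0.001,-0.025,0],
  [-0.001,-0.03,0],
  [-0.001,-0.03,0],
  [0,-0.03,0],
  [0,-0.03,0],
  [0,-0.03,0],
  [0,-0.03,0],
  [0,-0.03,0],
  [0,-0.03,0],
  [0,-0.03,0],
  [0,-0.03,0],
], turn=[0.01,0.01,0.01,0.01,0.01,0.01,0.01,0.01,0.01,0.01,0.01,0.008])

```text
t: 18.08
tcp_pos: [538.4, -95.4, 127.9]
ee_rot: [-0.279, 3.128, -0.0]
ft_force: [-0.3, 0.6, 0.4]
finger_gap: 0.629
```

Call:
carry_out([
  [0,-0.03,0],
  [0,-0.03,0],
  [0,-0.03,0],
  [0,-0.03,0],
  [0,-0.0155,0],
  [0,0,-0.02],
  [0,0,-0.02],
  [0,0,-0.02],
  [0,0,0],
  [0,0,0],
], turn=[0,0,0,0,0,0,0,0,0,0])

```text
t: 18.92
tcp_pos: [537.7, -228.5, 66.1]
ee_rot: [0.279, -3.127, -0.003]
ft_force: [-0.1, -0.5, 0.4]
finger_gap: 0.636
```

```bash
python3 - <<'E'
from h import *
o=env.observe();print(o['tcp_pos'],o['ee_rot'],o['finger_gap'])
snap('wrist','w7')
E
```

```text
[ 537.70656281 -228.4936114    66.14882497] [ 2.79148002e-01 -3.12680197e+00 -3.10721602e-03] 0.635883940995764
```

View pics/w7.png

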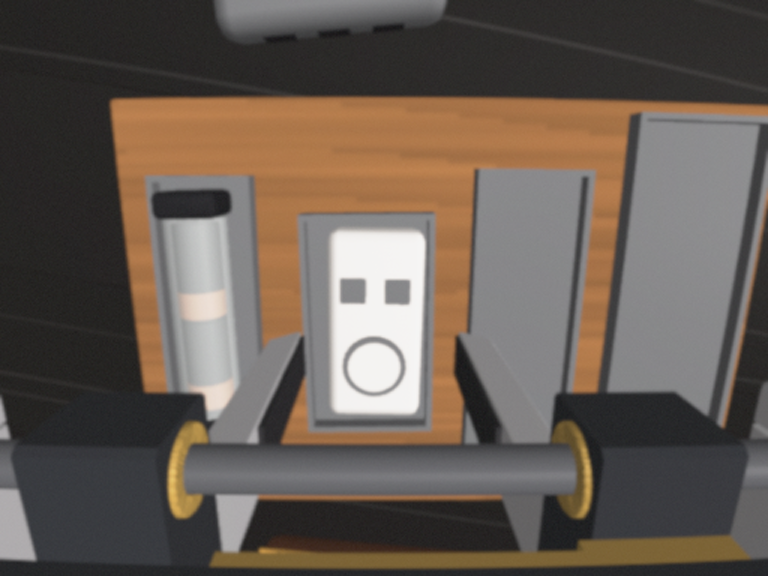

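Lamp spans (330–425, 229–413), roughly centred between the fingers.

```bash
python3 - <<'E'
from h import *
f=lambda a:(np.array(a,float)+.5)/1.5-.5
q=ray('w7',f([[332,229],[424,229],[332,413],[421,413]]),35);print(q.mean(0).round(1),q.round(1))
q=ray('w7',f([[153,192],[229,190]]),41);print('bat near end',q.round(1))
E
```

```text
[ 537.4 -230.1   35. ] [[ 497.1 -257.5   35. ]
 [ 490.  -217.8   35. ]
 [ 585.  -243.9   35. ]
 [ 577.4 -201.4   35. ]]
bat near end [[ 494.  -334.1   41. ]
 [ 487.7 -302.2   41. ]]
```

Call:
carry_out([
  [0,-0.001,-0.011],
  [0,0,-0.011],
  [0,0,-0.01],
  [0,0,-0.01],
  [0,0,0],
  [0,0,0],
], turn=[0,0,0,0,0,0])

```text
t: 19.47
tcp_pos: [537.6, -229.9, 23.6]
ee_rot: [0.279, -3.127, -0.002]
ft_force: [0.1, 0.1, 0.5]
finger_gap: 0.63
```

Call:
carry_out([
  [0,0,0],
  [0,0,0],
  [0,0,0],
  [0,0,0],
  [0,0,0],
  [0,0,0],
  [0,0,0],
  [0,0,0],
], turn=[0,0,0,0,0,0,0,0], claw=0.3)

```text
t: 20.13
tcp_pos: [538.9, -230.6, 25.8]
ee_rot: [-0.279, 3.128, -0.001]
ft_force: [0.9, 0.7, 3.2]
finger_gap: 0.467
```

Call:
carry_out([
  [0,0,0.005],
  [0,0,0.01],
  [0,0,0.015],
  [0,0,0.02],
  [0,0,0.02],
  [0,0,0.02],
  [0,0,0.01],
  [0,0,0],
], turn=[0,0,0,0,0,0,0,0])

```text
t: 20.8
tcp_pos: [540.0, -231.2, 128.7]
ee_rot: [-0.278, 3.124, -0.005]
ft_force: [0.8, -0.3, -0.2]
finger_gap: 0.466
```

Call:
carry_out([
  [0.001,0.015,0],
  [0.001,0.025,0],
  [0.001,0.03,0],
  [0.001,0.03,0],
  [0.001,0.03,0],
  [0.001,0.03,0],
  [0.0015,0.03,0],
  [0,0.03,0],
  [0,0.03,0],
  [0,0.03,0],
  [0,0.03,0],
  [0,0.03,0],
], turn=[-0.01,-0.01,-0.01,-0.01,-0.01,-0.01,-0.01,-0.01,-0.01,-0.01,-0.01,-0.008])

```text
t: 21.8
tcp_pos: [544.7, 111.0, 123.3]
ee_rot: [0.093, -3.137, 0.0]
ft_force: [0.1, -0.4, -0.8]
finger_gap: 0.462
```

Call:
carry_out([
  [0,0.03,0],
  [0,0.018,0],
  [0,0.01,0],
  [0,0,-0.01],
  [0,0,-0.02],
  [0,0,-0.02],
  [0,0,-0.02],
  [0,0,-0.01],
  [0,0,0],
  [0,0,0],
], turn=[0,0,0,0,0,0,0,0,0,0])

```text
t: 22.63
tcp_pos: [545.4, 166.6, 44.1]
ee_rot: [0.092, -3.138, 0.001]
ft_force: [-0.1, -0.1, -0.5]
finger_gap: 0.469
```

Call:
carry_out([
  [0,0,-0.008],
  [0,0,-0.008],
  [0,0,-0.006],
  [0,0,-0.002],
  [0,0,-0.001],
  [0,0,-0.001],
  [0,0,-0.001],
  [0,0,0],
  [0,0,0],
], turn=[0,0,0,0,0,0,0,0,0])

```text
t: 23.38
tcp_pos: [546.2, 167.7, 18.7]
ee_rot: [-0.094, 3.139, 0.0]
ft_force: [-1.8, -0.0, 2.4]
finger_gap: 0.464
```

Call:
carry_out([
  [0,0,-0.001],
  [0,0,0],
  [0,0,0],
], turn=[0,0,0])

```text
t: 23.63
tcp_pos: [546.2, 167.8, 18.7]
ee_rot: [-0.094, 3.139, 0.0]
ft_force: [-3.4, -1.2, 6.6]
finger_gap: 0.466
```

Call:
carry_out([
  [0,0,0],
  [0,0,0],
  [0,0,0],
  [0,0,0],
  [0,0,0.01],
  [0,0,0.02],
  [0,0,0.03],
  [0,0,0.03],
  [0,0,0.02],
], turn=[0,0,0,0,0,0,0,0,0], claw=0.6)

```text
t: 24.38
tcp_pos: [547.1, 167.9, 130.9]
ee_rot: [-0.094, 3.136, 0.001]
ft_force: [1.3, -0.0, 0.2]
finger_gap: 0.599
```

Call:
carry_out([
  [0.001,-0.015,0],
  [0.001,-0.025,0],
  [0.001,-0.03,0],
  [0.0005,-0.03,0],
  [0,-0.03,0],
  [0,-0.03,0],
  [0,-0.03,0],
  [0,-0.03,0],
  [0,-0.03,0],
  [0,-0.03,0],
  [0,-0.03,0],
  [0,-0.03,0],
], turn=[0.01,0.01,0.01,0.01,0.01,0.01,0.01,0.01,0.01,0.01,0.01,0.008])

```text
t: 25.38
tcp_pos: [549.4, -173.9, 127.8]
ee_rot: [-0.279, 3.128, -0.0]
ft_force: [0.7, 0.9, -0.4]
finger_gap: 0.596
```

Call:
carry_out([
  [0,-0.03,0],
  [0,-0.03,0],
  [0,-0.03,0],
  [0,-0.03,0],
  [0,-0.016,0],
  [0,0,-0.02],
  [0,0,-0.02],
  [0,0,-0.02],
  [0,0,0],
  [0,0,0],
], turn=[0,0,0,0,0,0,0,0,0,0])

```text
t: 26.22
tcp_pos: [548.7, -307.4, 66.0]
ee_rot: [0.279, -3.127, -0.004]
ft_force: [0.1, 0.3, 0.5]
finger_gap: 0.6
```

```bash
python3 - <<'E'
from h import *
o=env.observe();print(o['tcp_pos'],o['ee_rot'],o['finger_gap'],o['joint_positions'])
snap('wrist','w8')
E
```

```text
[ 548.72430313 -307.38626457   65.97603236] [ 0.27916697 -3.12679268 -0.00375746] 0.6000566680570821 [-6.00932934e-01  3.26271185e-01  1.36761572e+00  3.46495574e-04
  1.45104978e+00 -2.34986344e+00]
```

View pics/w8.png

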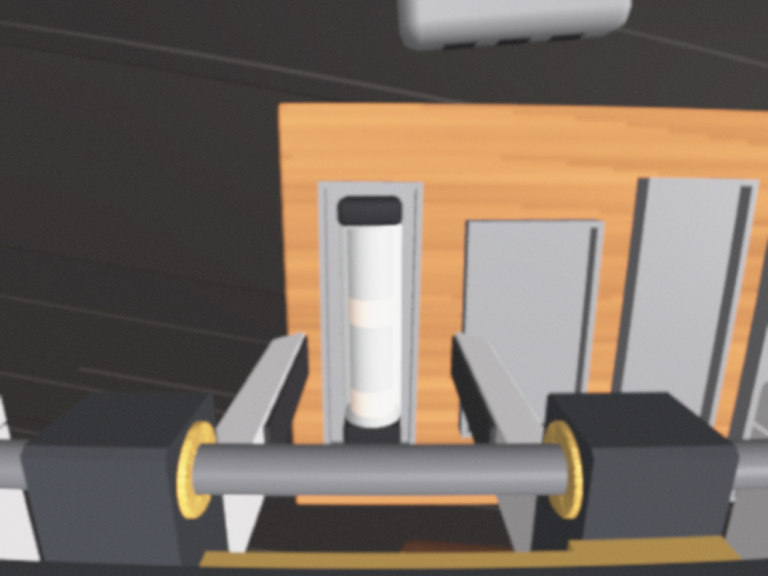

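The tube is at (372,320), with its near cap at (338–403,197), slightly left of the finger centre line.

```bash
python3 - <<'E'
from h import *
f=lambda a:(np.array(a,float)+.5)/1.5-.5
q=ray('w8',f([[338,198],[402,198]]),41).mean(0);print(q+59*np.array([.983,.175,0]))
q=ray('w8',f([[347,400],[400,400]]),27);print(q.mean(0))
E
```

```text
[ 549.69963689 -311.89773811   41.        ]
[ 589.53129226 -303.56287546   27.        ]
```

Call:
carry_out([
  [0,-0.002,-0.012],
  [0,0,-0.012],
  [0,0,-0.012],
  [0,0,-0.009],
  [0,0,0],
  [0,0,0],
], turn=[0,0,0,0,0,0])

```text
t: 26.77
tcp_pos: [548.7, -309.8, 20.6]
ee_rot: [0.279, -3.127, -0.003]
ft_force: [0.1, 0.6, -0.3]
finger_gap: 0.597
```

Call:
carry_out([
  [0,-0.001,0.0005],
  [0,0,0],
  [0,0,0],
  [0,0,0],
  [0,0,0],
  [0,0,0],
  [0,0,0],
  [0,0,0],
  [0,0,0],
  [0,0,0],
], turn=[0,0,0,0,0,0,0,0,0,0], claw=0.15, newtons=30)

```text
t: 27.6
tcp_pos: [549.7, -311.6, 23.1]
ee_rot: [-0.279, 3.128, -0.001]
ft_force: [-0.3, 0.9, 3.0]
finger_gap: 0.292
```

Call:
carry_out([
  [0,0,0.005],
  [0,0,0.01],
  [0,0,0.015],
  [0,0,0.02],
  [0,0,0.02],
  [0,0,0.02],
  [0,0,0.01],
  [0,0,0],
], turn=[0,0,0,0,0,0,0,0])

```text
t: 28.27
tcp_pos: [550.9, -312.5, 126.3]
ee_rot: [-0.278, 3.124, -0.006]
ft_force: [0.6, 0.2, 0.1]
finger_gap: 0.287
```

Call:
carry_out([
  [0.001,0.015,0],
  [0.0005,0.025,0],
  [0,0.03,0],
  [0,0.03,0],
  [0,0.03,0],
  [0,0.03,0],
  [0,0.03,0],
  [0,0.03,0],
  [0,0.03,0],
  [0,0.03,0],
  [0,0.03,0],
  [0,0.03,0],
], turn=[-0.01,-0.01,-0.01,-0.01,-0.01,-0.01,-0.01,-0.01,-0.01,-0.01,-0.01,-0.008])

```text
t: 29.27
tcp_pos: [549.8, 30.1, 120.8]
ee_rot: [0.093, -3.138, -0.0]
ft_force: [0.8, -0.2, -1.1]
finger_gap: 0.289
```

Call:
carry_out([
  [0,0.03,0],
  [0,0.02,0],
  [0,0.0115,0],
  [0,0,-0.01],
  [0,0,-0.02],
  [0,0,-0.02],
  [0,0,-0.02],
  [0,0,-0.01],
  [0,0,0],
  [0,0,0],
], turn=[0,0,0,0,0,0,0,0,0,0])

```text
t: 30.1
tcp_pos: [550.4, 89.1, 41.6]
ee_rot: [0.092, -3.138, 0.001]
ft_force: [0.4, 0.6, -1.2]
finger_gap: 0.289
```

```bash
python3 - <<'E'
from h import *
o=env.observe();print(o['tcp_pos'],o['ee_rot'],o['finger_gap'])
snap('wrist','w9')
E
```

```text
[550.39698241  89.12494048  41.57332679] [ 9.20230036e-02 -3.13820152e+00  5.77876412e-04] 0.28871282157974143
```

View pics/w9.png

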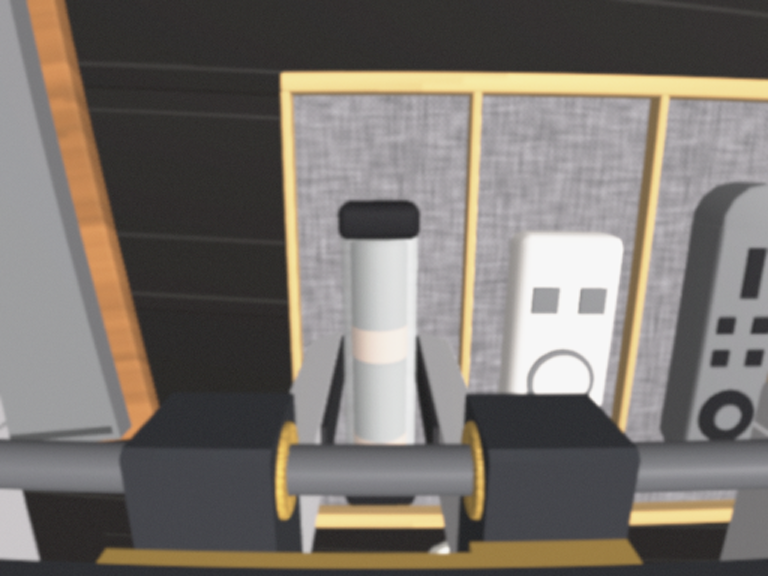

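Tube is centred over bay 4 and straight; lamp and stick lie well in bays 3 and 2.

Call:
carry_out([
  [0,0,-0.008],
  [0,0,-0.008],
  [0,0,-0.006],
  [0,0,-0.002],
  [0,0,-0.001],
  [0,0,-0.001],
  [0,0,-0.001],
  [0,0,0],
  [0,0,0],
], turn=[0,0,0,0,0,0,0,0,0])

```text
t: 30.9
tcp_pos: [551.2, 90.2, 16.1]
ee_rot: [-0.094, 3.14, 0.0]
ft_force: [-0.8, 0.1, 1.4]
finger_gap: 0.291
```

Call:
carry_out([
  [0,0,-0.001],
  [0,0,0],
  [0,0,0],
], turn=[0,0,0])

```text
t: 31.15
tcp_pos: [551.1, 90.2, 16.0]
ee_rot: [-0.094, 3.139, 0.0]
ft_force: [-3.4, -0.6, 5.1]
finger_gap: 0.286
```

Call:
carry_out([
  [0,0,0],
  [0,0,0],
  [0,0,0],
  [0,0,0],
  [0,0,0.01],
  [0,0,0.02],
  [0,0,0.03],
  [0,0,0.03],
  [0,0,0.03],
  [0,0,0.03],
  [0,0,0.03],
], turn=[0,0,0,0,0,0,0,0,0,0,0], claw=0.4)

```text
t: 32.07
tcp_pos: [550.8, 90.1, 196.8]
ee_rot: [-0.094, 3.139, 0.0]
ft_force: [0.3, -0.5, -0.8]
finger_gap: 0.399
```

Call:
carry_out([
  [0,-0.03,0],
  [0,-0.03,0],
  [0,-0.03,0],
  [0,-0.03,0],
  [0,-0.03,0],
  [0,-0.03,0],
  [0,-0.03,0],
  [0,-0.03,0],
  [0,-0.03,0],
  [0,-0.03,0],
  [0,0,0],
  [0,0,0],
], turn=[0,0,0,0,0,0,0,0,0,0,0,0])

```text
t: 33.07
tcp_pos: [550.7, -211.2, 194.7]
ee_rot: [-0.089, 3.14, 0.001]
ft_force: [0.1, 0.7, -0.1]
finger_gap: 0.4
```

```bash
python3 - <<'E'
from h import *
snap('scene','s9',(270,110,430,230),5); snap('side','d9')
E
```

```text
(no output)
```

View pics/s9.png

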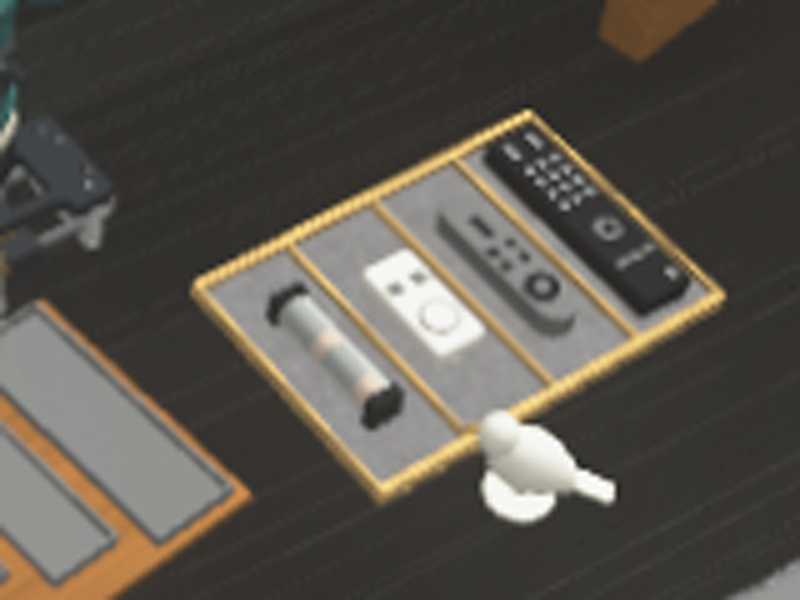

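View pics/d9.png

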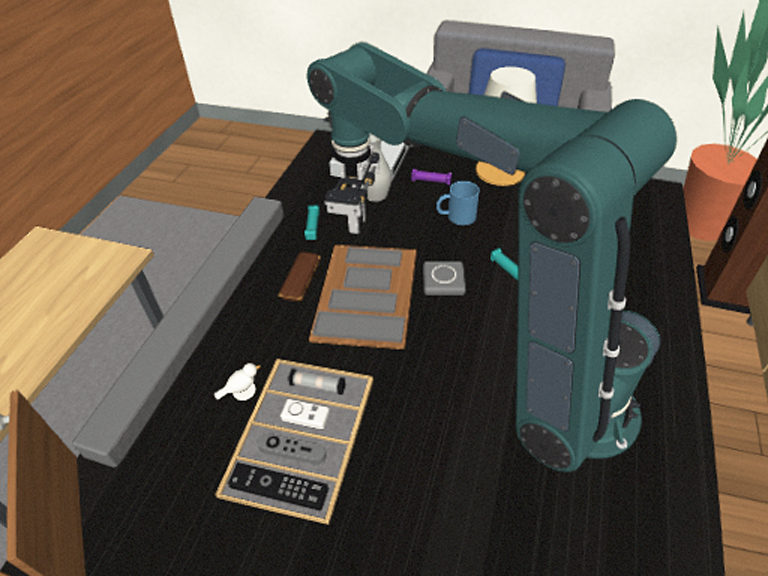

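Both pictures show all four flat in their bays, buttons up, in order. In the side view the bird stands where it was at (242,383), and the arm is clear.

```bash
python3 -c "
from bench import env
print(env.hand_in())"
```

```text
the job is handed in; nothing more can be done
None
```

All four items are in the organiser, and I handed the job in at about 33 s of the 93 s allowed. From the left as the robot sees it, the bays hold the TV remote, stick remote, lamp remote and battery tube, the same order as in the trays.

- **Grasps:** the gripper opening matched each item's width, about 45.6, 33.4, 43.8 and 27.3 mm.
- **Set-downs:** I lowered each item until the wrist felt 5–9 N, then opened the fingers.
- **Final pictures:** the last scene and side views show each item flat and lengthways inside its bay, with the remotes' buttons up. The bird has not visibly moved, and the arm is well clear of everything.
- **Disagreements:** the cameras differed by up to about 6 mm on one organiser corner. A closer wrist view settled it, to within what the bays allow. The arm's own position reading also wandered by 1–3 mm. No check failed.

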